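# Shut the burner gas at the bench services box

### The job

Burner work is over: shut off the gas at the grey services box on the bench. Push its white cover by the black flange all the way back, away from the robot, to uncover the three valve handles, then push the yellow gas handle round to the left until it is fully shut against its stop, square across its pipe. Leave the cover open, the blue and green handles as they are, and do not pick up, shift or knock over anything else on the bench.

Things in the scene. Friction and masses are not known exactly. Their poses are not given: they have to be found in the camera images.
- service_box: grey steel services box fixed to the bench, 280 mm deep (its x), 370 mm wide (its y), 88 mm high, aluminium channels along both sides to 102 mm. Origin under its centre; x points to its rear, away from the robot, y to its left (turned up to 0.27 rad either way). Robot-side half: open well under the sliding cover; rear half: closed at 88 mm. Pipes behind it reach x 200 mm
- cover (a joint): travel of the white cover in its side channels along the box's x axis, m: 0 = fully closed over the well, 0.14 = fully back over the rear half, at its stop. Found almost closed (0 to 0.02). Needs about 3 N to move and stays where it is left. It cannot be lifted out of the channels
- cover_pull (a point): centre of the black upright pull flange on the cover: 140 mm long (box's y), 8 mm thick (box's x), 24 mm high. The flange's foot, on the cover's top face, is 12 mm below this point, 95 mm above the bench. The cover is 141 mm deep (x), 358 mm wide; the flange stands 8 mm to the rear of its middle
- well (a point): centre of the well's floor, 6 mm above the bench, 65 mm in front of the box's centre; inside, the well is 130 mm (box's x) by 350 mm (y). In it three valves stand in a row along y, 90 mm apart (70, -20 and -110 mm from the box's centre, which colour where changes), spindles 30 mm to the rear of this point. Pipes run along x below the handles; between them the well is empty
- gas_lever (a joint): angle of the yellow gas handle about its upright spindle, rad: 0 = open, pointing along the box's -x, to the robot; grows clockwise seen from above, towards the box's +y (left); 1.57 = shut, pointing along +y, at its stop. Found at 0 to 0.3. Turns against about 0.2 N m of friction and stays where it is left
- gas_pivot (a point): point on the yellow handle's spindle axis, 71 mm above the bench, level with the middle of its sleeve. The yellow sleeve is 14 mm wide and 14 mm high (64 to 78 mm above the bench) and runs from 20 to 67 mm out from this axis; a flat steel strip joins it to the spindle. Valve body and pipe lie below 63 mm, within 15 mm of the pipe line
- gas_tip (a point): outer end of the yellow gas handle, 67 mm from its spindle axis, half-way up its sleeve
- air_tip (a point): outer end of the blue compressed-air handle, same size and height as the yellow one; found open (joint 0 to 0.12) and to be left so
- water_tip (a point): outer end of the green water handle, same size and height as the yellow one; found open (joint 0 to 0.12) and to be left so
- air_lever (a joint): angle of the blue handle, same meaning as the yellow one's
- water_lever (a joint): angle of the green handle, same meaning as the yellow one's
- burner: Bunsen-type burner, grey round foot 84 mm across, brass barrel, 136 mm tall; origin under its foot. Leave it where it stands
- dish_stack: stack of three magenta Petri dishes held together, 90 mm across, 46 mm tall; origin under its centre. Leave it where it stands
- dish: single clear or whitish Petri dish with tan agar, 90 mm across, 15 mm tall; origin under its centre. Leave it where it stands
- bottle: tan media bottle with blue cap, 68 mm across, 150 mm tall; origin under its centre. Leave it where it stands
- tip_box: navy pipette-tip box with a pale lid, 82 x 122 x 67 mm; origin under its centre. Leave it where it stands
- marker: white marker pen with black cap lying on the bench, 130 mm long, 15 mm thick; origin under its middle, x along the pen. Leave it where it stands

How it is judged:
By the outcome, as a careful person would: the job done as asked, in the order asked, and still so for the second after the job is handed in, with the robot touching nothing.
It also fails if it takes over 42 s, if anything falls off the work surface, if the arm or the gripper's body presses on something with over 40 N, if the wrist force passes 120 N, or if a joint passes its speed limit or range.

### The arm

A 6-joint arm with a two-finger parallel gripper is mounted at the origin on the work surface. World frame = base frame: x ahead of the robot, y to its left, z up, the work surface at z = 0. Lengths are in m, angles in rad, forces in N, time in s.
With the tool pointing down it reaches from about 0.4 to 0.825 m from the base axis. Payload 7 kg.
Tool frame: the origin (TCP) lies at the very end of the fingers, on their centre line; the grasp point (between the pads) lies 19 mm behind it (arm.pinch_z is the z of the grasp point in the tool frame, in m); z points along the fingers, y is the direction in which the jaws open and shut (so a half turn about z gives the same grasp; the last joint's range is limited). The gripper opens to 88 mm and grips with 3 to 60 N. Pads are 19 mm wide; open, the fingers measure 130 mm over their backs; the gripper's body (78 mm by 193 mm) begins 47 mm behind the grasp point.
Start: joints at [1.404, 0.359, 0.012, 0, -1.224, -0.288], TCP at [0.297, 0.606, 0.227] pointing down, gripper open.
Joint ranges: [-3.07, 3.07], [-1.43, 2.12], [-1.02, 1.25], [-3.03, 1.67], [-3.05, -0], [-3.03, 3.03]. Speed limits (rad/s): [2.39, 2.39, 3.01, 3.14, 3.14, 3.14].

### API

Orientations are given as [roll, pitch, yaw] about the fixed x, y, z axes, in that order (R = Rz(yaw) Ry(pitch) Rx(roll)).
In Python, from station import arm gives the robot as it stands.
- The arm moves only by the tool drive_tool, never from a script. Its argument "targets" is a list of rows, each a list of 6 numbers: the shift along the world's x, y, z in units of 0.04 m (1.0 is 0.04 m), then the turn, a rotation vector about the world's x, y, z in units of 6 degrees (1.0 is 6 degrees). In form: [[x, y, z, wx, wy, wz], ...]. A call has 1 to 5 rows; each row shifts and turns the commanded pose from where the row before left it; what a row does not reach is not made up. A row lasts 1/8 s, in which the tool goes at most 62.5 mm and 10.7 degrees, less where a joint would pass 70% of its speed; a pose out of reach is approached as far as the arm can. A call with a number of a shift or a turn outside -1 to 1 is refused whole. A call with a gripper value outside its range is refused whole. "claw" is the opening, from 0 (shut) to 1 (fully open), set as the call begins (left out, the last holds). The fingers move at their own pace and stop on an object; "newtons" is the grip in N (left out, the last holds). Time passes only in rows, so rows that do not move let the fingers close. It gives the time, the measured TCP pose, the force and the opening at its end, in the units of the state.
- arm.get_state(): the state, without advancing time (a new reading comes with each control period).
- arm.grab_frame(name): name is "scene" or "top" or "wrist"; returns (picture, depth): 400x640x3 uint8, red, green, blue; 400x640 float32, m along the optical axis (not along the pixel's ray), 0 where there is no reading.
- arm.get_calibration(name): a dict with "mtx" (3x3 intrinsics, pixels), "origin" and "rotation" of the camera in the world. Camera axes: x right, y up, looking along -z (the intrinsics and any distortion apply to the point x, -y, -z); pixel columns grow to the right and rows downward; lengths in m; the calibration is good to about 2 mm. A picture is of the moment at which its call begins: read the wrist's pose just before it. get_calibration takes no time and is no camera call; for the wrist camera it gives the pose at the moment of the call.
- arm.job_done(): hands the job in, once; it reports no verdict.
Trained networks look in the newest picture that a camera, given by its name, has taken for a name from the list of things; names that differ only in an ending like _2 or _b are one class to them, and where a whole thing is asked for, a point or a joint stands for the part that bears it (a point fixed in the world has none). Each returns a list of dicts, best first, with "score" (0 to 1); they miss things now and then, are a little off and sometimes report something else, mostly with a low value. They report only what shows in the picture. A call takes as long as a camera call.
- arm.search_frame(target, camera): "point" ([x, y, z] in m, in the coordinates of the camera as it stood for that picture, good to about 4 mm: the middle of the surface that is visible of it).
- arm.cut_out(target, camera): "pixels" (400x640 bool, what is visible of it).
- arm.landmark_of(target, camera): "point" ([x, y, z] in m, in the coordinates of the camera as it stood for that picture, good to about 4 mm: a listed point, or the origin of a listed thing).
The state is a dict: "t": time; "q": joint angles; "qd": joint speeds; "joint_efforts": joint torques, N m; "eef_pos": TCP position; "ee_rot": TCP orientation; "force": force on the tool from outside, world axes, zero at the start; "moment": the same for the moment, N m; "width": finger opening in m.
Only numpy, scipy, OpenCV 4.12 (cv2) and the standard library are available. Lean on these libraries where they do the work, as an engineer would, in place of code of your own. Each camera call takes 0.05 s, during which the arm holds its last target. There are 200 camera calls.

## Working session

There is one attempt and no reset: what is moved stays moved. The work goes in short steps, Python scripts to look and compute and a tool call to move; the robot and the scene stay as the last step left them, time stands still between calls to the robot, and variables do not carry over. Pictures are saved under pics/ and viewed, about 8 in all and at most 12, crops included, and the job is handed in when it is done.

Besides the shell and the picture viewer there is one more tool, called after "Call:" as name([rows], argument=value, ...), one row to a line, values as JSON. drive_tool: Moves the arm, as the interface text tells. Shifts and turns lie within -1 to 1; 1 stands for 0.04 m of shift or 6 degrees of turn. Its arguments: {"type":"object","properties":{"targets":{"type":"array"},"claw":{"type":"number"},"newtons":{"type":"number"}},"required":["targets"]}

```bash
mkdir -p pics; cat > h.py <<'E'
from station import arm
import numpy as np, cv2
np.set_printoptions(precision=4,suppress=True)
def w(p,cal): return np.array(cal["origin"])+np.array(cal["rotation"])@np.array(p)
def snap(cam,fn=None):
    c=arm.get_calibration(cam); im,d=arm.grab_frame(cam)
    if fn: cv2.imwrite("pics/"+fn,im[:,:,::-1])
    return im,d,c
def cloud(d,c):
    K=np.array(c["mtx"]); v,u=np.mgrid[0:400,0:640]
    P=np.stack([(u-K[0,2])/K[0,0]*d,-(v-K[1,2])/K[1,1]*d,-d],-1)
    return P@np.array(c["rotation"]).T+np.array(c["origin"])
E
python3 - <<'E'
from h import *
s=arm.get_state(); print(s["t"],s["eef_pos"],s["ee_rot"],s["width"],arm.pinch_z)
for cam in ["scene","top"]:
    im,d,c=snap(cam,cam+"0.png"); print(cam,c)
    for n in ["service_box","cover_pull","well","burner","dish_stack","dish","bottle","tip_box","marker"]:
        r=arm.landmark_of(n,cam)
        print(n,[(round(x["score"],2),w(x["point"],c)) for x in r[:2]])
E
```

```text
0.0 [0.2963 0.6059 0.2256] [ 3.1399 -0.0002 -0.4549] 0.08748572373377639 -0.0188
scene {'mtx': array([[438.5655,   0.    , 319.0573],
       [  0.    , 438.5655, 204.8488],
       [  0.    ,   0.    ,   1.    ]]), 'origin': array([1.1656, 0.4906, 1.3274]), 'rotation': array([ 0.5227, -0.0099,  2.2122])}
service_box [(0.8, array([-2.3699, -3.0449, -2.2081]))]
cover_pull [(0.82, array([-2.1981, -2.8731, -2.0363])), (0.26, array([-2.3689, -3.044 , -2.2071]))]
well [(0.37, array([-2.1907, -2.8657, -2.0289]))]
burner [(0.68, array([-2.6576, -3.3326, -2.4958])), (0.44, array([-2.7627, -3.4377, -2.6009]))]
dish_stack [(0.77, array([-2.7671, -3.4422, -2.6053]))]
dish [(0.61, array([-2.1442, -2.8192, -1.9824])), (0.45, array([-2.7644, -3.4394, -2.6026]))]
bottle [(0.71, array([-2.0399, -2.7149, -1.8781]))]
tip_box [(0.82, array([-2.0668, -2.7418, -1.905 ])), (0.52, array([-2.0337, -2.7087, -1.8719]))]
marker []
top {'mtx': array([[487.8377,   0.    , 316.148 ],
       [  0.    , 487.8377, 197.122 ],
       [  0.    ,   0.    ,   1.    ]]), 'origin': array([0.2958, 0.0671, 1.2795]), 'rotation': array([ 0.2241,  0.0007, -1.5636])}
service_box [(0.98, array([2.3915, 2.1628, 3.3752])), (0.26, array([2.2063, 1.9776, 3.19  ]))]
cover_pull [(0.98, array([2.2069, 1.9782, 3.1906])), (0.29, array([2.4387, 2.2101, 3.4224]))]
well []
burner [(0.82, array([2.4819, 2.2532, 3.4656]))]
dish_stack [(0.96, array([2.4364, 2.2078, 3.4201])), (0.54, array([2.4182, 2.1896, 3.4019]))]
dish [(0.89, array([2.3099, 2.0812, 3.2936])), (0.3, array([2.4405, 2.2118, 3.4242]))]
bottle [(0.62, array([2.3403, 2.1117, 3.324 ]))]
tip_box [(0.7, array([2.2622, 2.0336, 3.2459])), (0.4, array([2.3099, 2.0812, 3.2935]))]
marker [(0.72, array([2.4229, 2.1942, 3.4066]))]
```

The "rotation" entry is roll/pitch/yaw, so I'll convert it properly.

```bash
cat >> h.py <<'E'
from scipy.spatial.transform import Rotation as R
_g=arm.get_calibration
def gc(cam):
    c=dict(_g(cam)); c["rotation"]=R.from_euler("xyz",c["rotation"]).as_matrix(); return c
def snap(cam,fn=None):
    c=gc(cam); im,d=arm.grab_frame(cam)
    if fn: cv2.imwrite("pics/"+fn,im[:,:,::-1])
    return im,d,c
E
python3 - <<'E'
from h import *
for cam in ["scene","top"]:
    im,d,c=snap(cam,cam+"1.png")
    for n in ["service_box","cover_pull","burner","dish_stack","dish","bottle","tip_box","marker"]:
        r=arm.landmark_of(n,cam)
        print(n,[(round(x["score"],2),w(x["point"],c)) for x in r[:2]])
    P=cloud(d,c)
    for n in ["service_box","cover_pull"]:
        m=arm.cut_out(n,cam)[0]["pixels"]&(d>0)
        Q=P[m]; print(n,m.sum(),np.percentile(Q[:,2],[1,10,50,90,99]))
        Q=Q[(Q[:,2]>.078)&(Q[:,2]<.13)].astype(np.float32)
        (cx,cy),sz,a=cv2.minAreaRect(Q[:,:2]*1000); print(cx,cy,sz,a)
a=cv2.imread("pics/top1.png");b=cv2.imread("pics/scene1.png")
cv2.imwrite("pics/both.png",cv2.resize(np.vstack([a,b]),(480,600)))
E
```

```text
service_box [(0.88, array([ 0.5914, -0.1244, -0.0003])), (0.58, array([ 0.6367,  0.1715, -0.0001]))]
cover_pull [(0.57, array([ 0.5413, -0.1289,  0.1098]))]
burner [(0.8, array([ 0.6544, -0.425 ,  0.0016])), (0.71, array([ 0.5889, -0.1209,  0.0013]))]
dish_stack [(0.69, array([ 0.5212, -0.4505,  0.001 ]))]
dish [(0.93, array([ 0.5339,  0.1318, -0.0046])), (0.31, array([ 0.6357,  0.1697, -0.001 ]))]
bottle [(0.8, array([ 0.6363,  0.1676, -0.0001]))]
tip_box [(0.65, array([ 0.453 ,  0.2541, -0.0041]))]
marker []
service_box 9635 [0.0037 0.0387 0.0904 0.1009 0.1152]
587.634521484375 -118.62893676757812 (281.88592529296875, 372.7308044433594) 6.159518241882324
cover_pull 3354 [0.0906 0.0934 0.0972 0.1016 0.1208]
529.1707153320312 -127.56161499023438 (146.39476013183594, 349.28173828125) 5.872941493988037
service_box [(0.65, array([ 0.593 , -0.1143,  0.0012]))]
cover_pull [(0.57, array([ 0.5375, -0.1234,  0.1108]))]
burner [(0.55, array([ 0.656 , -0.4221, -0.0005]))]
dish_stack [(0.66, array([ 0.5203, -0.4484, -0.0027])), (0.52, array([ 0.5336, -0.3528,  0.0004]))]
dish []
bottle [(0.76, array([ 0.6342,  0.1719, -0.0002]))]
tip_box [(0.83, array([ 0.453 ,  0.2567, -0.0008]))]
marker [(0.52, array([ 0.5313, -0.3535, -0.001 ]))]
service_box 17024 [0.0023 0.082  0.0908 0.098  0.115 ]
587.9530639648438 -118.75379943847656 (280.6294250488281, 370.8063659667969) 5.970064163208008Traceback (most recent call last):
  File "<stdin>", line 9, in <module>
IndexError: list index out of range
```

View pics/top1.png

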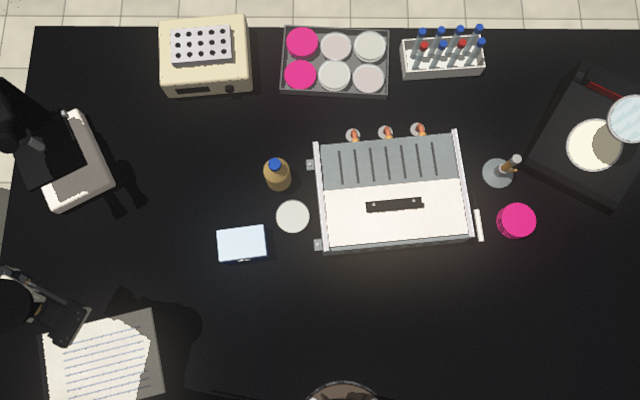

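View pics/scene1.png

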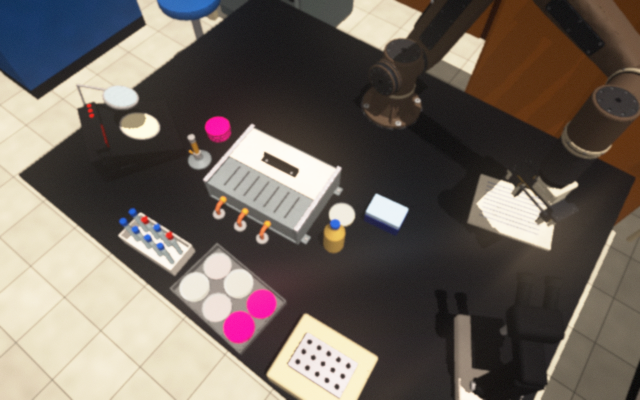

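Top view (640x400): the box's corners are near (315,140), (457,130), (470,240) and (325,250), with the black flange at (395,205). The bottle is at (278,175), the dish (292,216), the tip box (242,243), the marker (478,225), the dish stack (516,220) and the burner (498,172). The scene view agrees. Both box fits give a centre of about (0.588, -0.119) and a yaw of about 6°. Next I'll move high to a point in front of the flange, closed and with the yaw aligned.

Call:
drive_tool([
  [0.26, -0.92, 0, 0, 0, 0.27],
  [0.26, -0.92, 0, 0, 0, 0.27],
  [0.26, -0.92, 0, 0, 0, 0.27],
  [0.26, -0.92, 0, 0, 0, 0.27],
  [0.26, -0.92, 0, 0, 0, 0.27],
], claw=0)

```text
t: 2.72
eef_pos: [0.3488, 0.4212, 0.2267]
ee_rot: [-3.141, -0.0, -0.312]
force: [0.6, -0.5, 0.1]
width: 0.0435
```

Call:
drive_tool([
  [0.26, -0.92, 0, 0, 0, 0.27],
  [0.26, -0.92, 0, 0, 0, 0.27],
  [0.26, -0.92, 0, 0, 0, 0.27],
  [0.26, -0.92, 0, 0, 0, 0.27],
  [0.26, -0.92, 0, 0, 0, 0.27],
])

```text
t: 3.35
eef_pos: [0.4007, 0.2372, 0.2269]
ee_rot: [-3.141, -0.0, -0.171]
force: [0.6, 0.7, 0.6]
width: 0.0007
```

Call:
drive_tool([
  [0.26, -0.92, 0, 0, 0, 0.27],
  [0.26, -0.92, 0, 0, 0, 0.27],
  [0.26, -0.92, 0, 0, 0, 0.27],
  [0.26, -0.92, 0, 0, 0, 0.27],
  [0.26, -0.92, 0, 0, 0, 0.27],
])

```text
t: 3.98
eef_pos: [0.4528, 0.0532, 0.2269]
ee_rot: [-3.141, -0.001, -0.03]
force: [-0.4, -0.5, 0.0]
width: 0.0004
```

Call:
drive_tool([
  [0.26, -0.92, 0, 0, 0, 0.27],
  [0.26, -0.92, 0, 0, 0, 0.27],
  [0.26, -0.92, 0, 0, 0, 0.27],
  [0.26, -0.92, 0, 0, 0, 0.27],
  [0, 0, 0, 0, 0, 0],
])

```text
t: 4.6
eef_pos: [0.4944, -0.0948, 0.2264]
ee_rot: [3.141, 0.0, 0.08]
force: [-0.2, 0.1, 0.4]
width: 0.0003
```

Call:
drive_tool([
  [0.2, -0.82, 0, 0, 0, 0.24],
  [0, 0, 0, 0, 0, 0],
])

```text
t: 4.85
eef_pos: [0.5022, -0.1264, 0.2265]
ee_rot: [3.142, 0.0, 0.106]
force: [0.2, 0.9, 0.7]
width: 0.0005
```

```bash
python3 - <<'E'
from h import *
im,d,c=snap("wrist","w1.png")
for n in ["service_box","cover_pull"]:
    print(n,[(round(x["score"],2),w(x["point"],c)) for x in arm.landmark_of(n,"wrist")[:2]])
P=cloud(d,c); Q=P[(d>0)&(im.max(2)<70)&(P[...,2]>.112)&(P[...,2]<.126)&(P[...,0]>.45)]
print(len(Q)); print(cv2.minAreaRect((Q[:,:2]*1000).astype(np.float32)),Q.mean(0)) if len(Q) else 0
E
```

```text
service_box [(0.84, array([ 0.5935, -0.1199,  0.0001]))]
cover_pull [(0.89, array([ 0.539 , -0.1239,  0.1084]))]
1644
((539.0756225585938, -123.68083190917969), (6.670284271240234, 137.4862518310547), 5.998162269592285) [ 0.5397 -0.1253  0.1185]
```

View pics/w1.png

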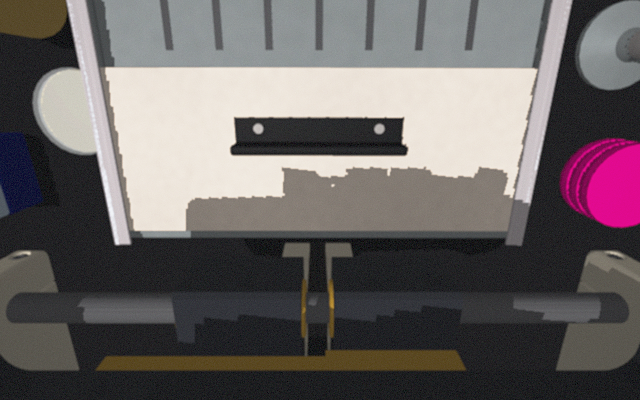

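The flange is confirmed at (0.539, -0.124) with a yaw of 6.0°; in the wrist image it runs from (235,118) to (405,153). Descending in front of it.

Call:
drive_tool([
  [0, 0.06, -0.8, 0, 0, 0],
  [0, 0, -0.8, 0, 0, 0],
  [0, 0, -0.8, 0, 0, 0],
  [0, 0, -0.65, 0, 0, 0],
  [0, 0, 0, 0, 0, 0],
])

```text
t: 5.62
eef_pos: [0.5007, -0.1225, 0.1032]
ee_rot: [-3.141, 0.004, 0.108]
force: [-0.1, -0.1, -0.1]
width: 0.0002
```

Call:
drive_tool([
  [0.3, 0.03, 0, 0, 0, 0],
  [0.3, 0.03, 0, 0, 0, 0],
  [0.3, 0.03, 0, 0, 0, 0],
  [0.3, 0.03, 0, 0, 0, 0],
  [0.3, 0.03, 0, 0, 0, 0],
])

```text
t: 6.25
eef_pos: [0.5628, -0.1173, 0.1046]
ee_rot: [-3.142, 0.0, 0.107]
force: [-3.6, 0.0, 2.4]
width: 0.0003
```

Call:
drive_tool([
  [0.4, 0.042, 0, 0, 0, 0],
  [0.4, 0.042, 0, 0, 0, 0],
  [0.4, 0.042, 0, 0, 0, 0],
  [0.4, 0.042, 0, 0, 0, 0],
  [0.3, 0.03, 0, 0, 0, 0],
])

```text
t: 6.88
eef_pos: [0.6393, -0.1092, 0.1044]
ee_rot: [3.142, -0.0, 0.108]
force: [-2.5, -0.7, 2.1]
width: 0.0002
```

Call:
drive_tool([
  [0.1, 0.01, 0, 0, 0, 0],
  [0.1, 0.01, 0, 0, 0, 0],
  [0.1, 0.01, 0, 0, 0, 0],
])

```text
t: 7.25
eef_pos: [0.6498, -0.1081, 0.1043]
ee_rot: [-3.141, 0.001, 0.107]
force: [-2.6, -0.4, 0.2]
width: 0.0007
```

Call:
drive_tool([
  [0.08, 0.01, 0, 0, 0, 0],
  [0.08, 0.01, 0, 0, 0, 0],
  [0.04, 0, 0, 0, 0, 0],
])

```text
t: 7.62
eef_pos: [0.652, -0.1079, 0.1043]
ee_rot: [-3.141, 0.012, 0.107]
force: [-26.5, 2.1, 17.5]
width: 0.0004
```

Firm stop at 26 N. Backing off, lifting, and moving back to look into the well.

Call:
drive_tool([
  [-0.4, -0.04, 0, 0, 0, 0],
  [-0.4, -0.04, 0.6, 0, 0, 0],
  [-0.8, -0.08, 0.8, 0, 0, 0],
  [-1, -0.1, 1, 0, 0, 0],
  [-1, -0.1, 0.8, 0, 0, 0],
])

```text
t: 8.25
eef_pos: [0.5142, -0.1217, 0.2345]
ee_rot: [3.141, -0.004, 0.108]
force: [1.5, -0.1, 0.7]
width: 0.0006
```

Call:
drive_tool([
  [-0.8, -0.1, 0.2, 0, 0, 0],
  [0, 0, 0, 0, 0, 0],
])

```text
t: 8.5
eef_pos: [0.4818, -0.1257, 0.2428]
ee_rot: [-3.141, -0.006, 0.108]
force: [0.8, 0.7, -0.7]
width: 0.0004
```

```bash
python3 - <<'E'
from h import *
for cam in ["wrist","top"]:
    im,d,c=snap(cam,cam+"2.png"); print(cam, arm.get_state()["eef_pos"])
    for n in ["service_box","cover_pull","well","gas_pivot","gas_tip","air_tip","water_tip"]:
        print(n,[(round(x["score"],2),w(x["point"],c)) for x in arm.landmark_of(n,cam)[:2]])
E
```

```text
wrist [ 0.4826 -0.1256  0.242 ]
service_box [(0.56, array([ 0.5907, -0.1202, -0.0007]))]
cover_pull []
well [(0.69, array([ 0.5259, -0.1249,  0.0045])), (0.52, array([ 0.4796, -0.0531,  0.0707]))]
gas_pivot [(0.93, array([ 0.5475, -0.0548,  0.0692])), (0.21, array([ 0.5929, -0.1182,  0.0032]))]
gas_tip [(0.6, array([ 0.4804, -0.054 ,  0.0714]))]
air_tip [(0.89, array([ 0.4897, -0.1416,  0.0695])), (0.26, array([ 0.5009, -0.2357,  0.0687]))]
water_tip [(0.73, array([ 0.497 , -0.2349,  0.0694]))]
top [ 0.4824 -0.1257  0.2399]
service_box []
cover_pull [(0.97, array([ 0.6666, -0.1091,  0.1074]))]
well [(0.62, array([ 0.5252, -0.1232,  0.0097]))]
gas_pivot []
gas_tip [(0.48, array([ 0.4842, -0.0558,  0.0733]))]
air_tip [(0.72, array([ 0.5227, -0.1234,  0.0075])), (0.67, array([ 0.6653, -0.1094,  0.1087]))]
water_tip []
```

View pics/wrist2.png

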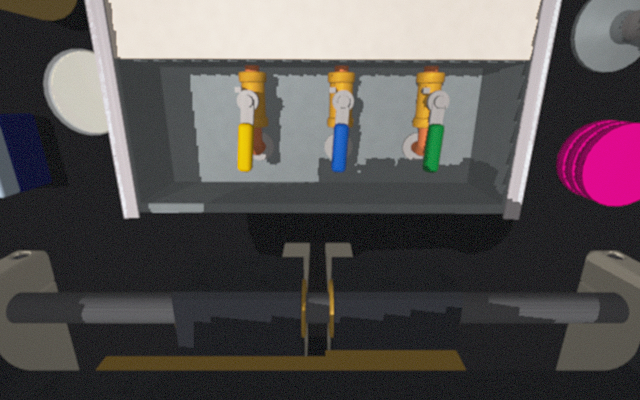

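The cover is fully open: the flange is at (0.667, -0.109), giving s ≈ 0.14. The wrist view shows yellow on the left (spindle (246,101), tip (245,168)), blue at (340,168) and green at (432,168). Yellow's pivot is at about (0.547, -0.054) and its angle is about 0.12. I'll go in between yellow and blue.

Call:
drive_tool([
  [0.22, 0.69, -0.5, 0, 0, 0],
  [0, 0, -0.8, 0, 0, 0],
  [0, 0, -0.8, 0, 0, 0],
  [0, 0, 0, 0, 0, 0],
])

```text
t: 9.8
eef_pos: [0.4893, -0.0982, 0.1547]
ee_rot: [3.142, 0.005, 0.107]
force: [0.7, -0.2, 0.6]
width: 0.0002
```

Call:
drive_tool([
  [0.05, 0, -0.6, 0, 0, 0],
  [0, 0, -0.6, 0, 0, 0],
  [0, 0, -0.6, 0, 0, 0],
  [0, 0, -0.35, 0, 0, 0],
  [0, 0, 0, 0, 0, 0],
])

```text
t: 10.42
eef_pos: [0.493, -0.0982, 0.0707]
ee_rot: [3.141, 0.001, 0.108]
force: [0.1, -0.3, 0.9]
width: 0.0004
```

```bash
python3 - <<'E'
import numpy as np
a=np.radians(6.05);ex=np.array([np.cos(a),np.sin(a)]);ey=np.array([-ex[1],ex[0]])
prev=None
for th in [0.12,.35,.6,.8,1.0,1.2,1.4,1.57,1.65]:
    r=50+10*th/1.57;h=np.array([-np.cos(th),np.sin(th)]);n=np.array([np.sin(th),np.cos(th)])
    c=(r*h-7*n-[9.5,21])/1000
    p=np.array([.547,-.054])+c[0]*ex+c[1]*ey
    print(th,p.round(4),None if prev is None else ((p-prev)/.04).round(2));prev=p
E
```

```text
0.12 [ 0.4889 -0.0822] None
0.35 [ 0.4874 -0.07  ] [-0.04  0.3 ]
0.6 [ 0.4891 -0.0565] [0.04 0.34]
0.8 [ 0.4929 -0.046 ] [0.1  0.26]
1.0 [ 0.499  -0.0363] [0.15 0.24]
1.2 [ 0.5071 -0.0279] [0.2  0.21]
1.4 [ 0.517  -0.0211] [0.25 0.17]
1.57 [ 0.5264 -0.017 ] [0.24 0.1 ]
1.65 [ 0.5312 -0.0156] [0.12 0.03]
```

Call:
drive_tool([
  [-0.1, 0.4, -0.07, 0, 0, 0],
  [-0.04, 0.3, 0, 0, 0, 0],
  [0.04, 0.34, 0, 0, 0, 0],
  [0.1, 0.26, 0, 0, 0, 0],
])

```text
t: 10.92
eef_pos: [0.4927, -0.0455, 0.0683]
ee_rot: [3.141, 0.0, 0.109]
force: [0.6, -5.4, 0.5]
width: -0.0001
```

Call:
drive_tool([
  [0.15, 0.24, 0, 0, 0, 0],
  [0.2, 0.21, 0, 0, 0, 0],
  [0.25, 0.17, 0, 0, 0, 0],
  [0.2, 0.08, 0, 0, 0, 0],
])

```text
t: 11.42
eef_pos: [0.5241, -0.0178, 0.0676]
ee_rot: [3.141, 0.002, 0.108]
force: [-3.5, -3.5, 1.8]
width: 0.0006
```

Call:
drive_tool([
  [0.1, 0.01, 0, 0, 0, 0],
  [0.1, 0.01, 0, 0, 0, 0],
])

```text
t: 11.68
eef_pos: [0.5264, -0.0178, 0.0666]
ee_rot: [-3.141, 0.012, 0.106]
force: [-30.0, 6.5, 21.5]
width: 0.0004
```

The force jumped to 30 N at the predicted shut position (0.526, -0.017). Backing off straight, lifting, and checking.

Call:
drive_tool([
  [-0.4, -0.04, 0, 0, 0, 0],
  [-0.2, -0.02, 0.5, 0, 0, 0],
  [-0.2, 0, 0.9, 0, 0, 0],
  [-0.3, -0.5, 1, 0, 0, 0],
  [-0.3, -0.9, 1, 0, 0, 0],
])

```text
t: 12.3
eef_pos: [0.4775, -0.0752, 0.2056]
ee_rot: [-3.141, -0.003, 0.11]
force: [0.6, -0.2, -0.3]
width: 0.0005
```

Call:
drive_tool([
  [0.2, -0.9, 0.8, 0, 0, 0],
  [0, 0, 0, 0, 0, 0],
])

```text
t: 12.55
eef_pos: [0.4873, -0.113, 0.2391]
ee_rot: [3.141, -0.008, 0.106]
force: [0.7, 0.7, -0.8]
width: 0.0004
```

```bash
python3 - <<'E'
from h import *
ex=np.array([.9945,.1045]);ey=np.array([-.1045,.9945])
im,d,c=snap("wrist","w3.png"); s=arm.get_state(); print(s["t"],s["eef_pos"],s["force"])
P=cloud(d,c); hsv=cv2.cvtColor(im,cv2.COLOR_RGB2HSV)
for nm,lo,hi in [("yellow",23,35),("blue",100,125),("green",50,85)]:
    m=(hsv[...,0]>=lo)&(hsv[...,0]<=hi)&(hsv[...,1]>150)&(hsv[...,2]>60)&(d>0)&(abs(P[...,2]-.076)<.008)&(abs(P[...,0]-.53)<.08)&(P[...,1]<.03)
    Q=P[m]
    if len(Q)<10: print(nm,len(Q)); continue
    r=cv2.minAreaRect((Q[:,:2]*1000).astype(np.float32)); v=np.linalg.svd(Q[:,:2]-Q[:,:2].mean(0),full_matrices=False)[2][0]
    print(nm,len(Q),Q.mean(0),r[1],"joint",np.degrees(np.arctan2(abs(v@ey),abs(v@ex))))
for n in ["gas_pivot","gas_tip","air_tip","water_tip","cover_pull"]:
    print(n,[(round(x["score"],2),w(x["point"],c)) for x in arm.landmark_of(n,"wrist")[:1]])
im,d,c=snap("top","t3.png")
for n in ["cover_pull","burner","dish_stack","dish","bottle","tip_box","marker"]:
    print(n,[(round(x["score"],2),w(x["point"],c)) for x in arm.landmark_of(n,"top")[:1]])
E
```

```text
12.6 [ 0.4861 -0.1121  0.2372] [ 0.0608 -0.4833  0.0451]
yellow 726 [ 0.5429 -0.0103  0.0775] (12.43837833404541, 47.545867919921875) joint 89.91131523876219
blue 628 [ 0.5141 -0.1438  0.0777] (45.161678314208984, 12.826027870178223) joint 3.6233628167587413
green 663 [ 0.5233 -0.2322  0.0773] (44.065677642822266, 12.335100173950195) joint 2.421175181357441
gas_pivot [(0.87, array([ 0.5466, -0.0537,  0.0706]))]
gas_tip [(0.57, array([0.5421, 0.0134, 0.07  ]))]
air_tip [(0.67, array([ 0.4862, -0.1423,  0.0715]))]
water_tip [(0.98, array([ 0.4991, -0.2348,  0.0718]))]
cover_pull [(0.52, array([ 0.519 , -0.4515,  0.0055]))]
cover_pull [(0.74, array([ 0.666 , -0.109 ,  0.1066]))]
burner [(0.7, array([ 0.6583, -0.4214,  0.0003]))]
dish_stack [(0.66, array([ 0.5225, -0.4486, -0.0032]))]
dish [(0.72, array([ 0.4517,  0.2572, -0.0007]))]
bottle [(0.3, array([ 0.5233, -0.1229,  0.0071]))]
tip_box [(0.64, array([0.4543, 0.2563, 0.0009]))]
marker [(0.68, array([ 0.5309, -0.3529, -0.0015]))]
```

View pics/w3.png

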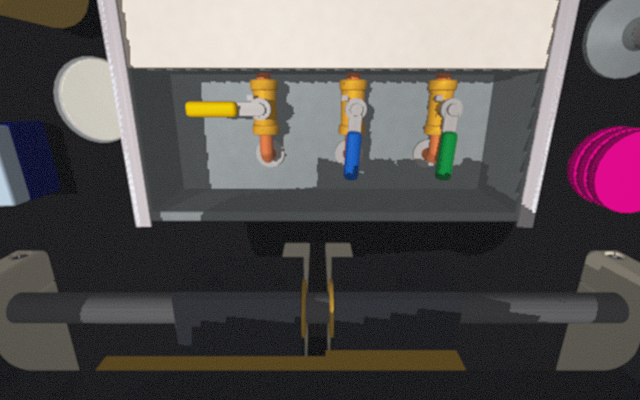

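View pics/t3.png

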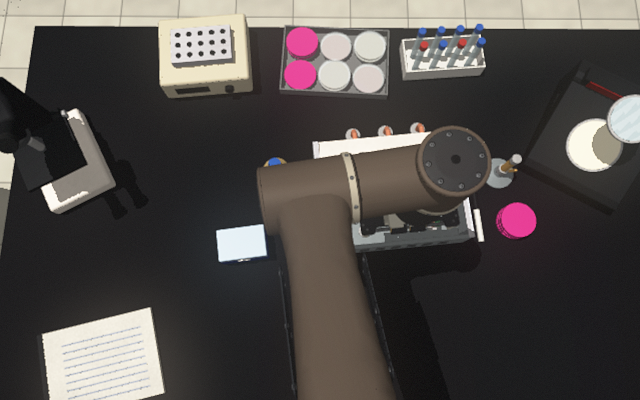

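The wrist view shows yellow square across its pipe (sleeve (187–237,109), measured 89.9°), with blue at (352,170) and green at (446,170) still open and the cover back. The top view shows the other items where they were, apart from the dish and bottle, which are mostly hidden by the arm. The robot is clear, so I'm handing in.

```bash
python3 -c "
from station import arm
print(arm.job_done())"
```

```text
the job is handed in; nothing more can be done
None
```

The gas is shut off and the job is handed in at about 12.6 s. I pushed the white cover back by its flange to its stop, then pushed the yellow handle round to the left until it met its stop.

**Last checks:**
- **Cover:** the flange is at (0.666, -0.109), a travel of about 0.14 m, so it is fully open. Contact force at the stop was about 26 N.
- **Yellow handle:** it measures 89.9°, square across its pipe. Contact force at its stop was about 30 N.
- **Blue and green handles:** both are still open, at about 3.6° and 2.4°. Neither was touched.
- **Other items:** the burner, dish stack, tip box and marker are within about 4 mm of where they were first seen, which is within measurement error.
- **Robot:** it is clear of everything, with near-zero force.

**Checks that failed or disagreed:** the arm hid most of the single dish and the bottle in the last top view, and the network's reports for them were false, one matching the tip box and one the well. The wrist picture still shows the dish beside the box and the bottle at the picture's edge. The wrist camera's report for the cover flange was also false, as the flange was out of its view, so I used the top camera for that.

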